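# Drift the bench vise back into line on its swivel base and drop in the lock pin

## Task

The bench vise has crept a few millimetres round on its swivel base, so the holes in its two side ears no longer line up with the holes in the base below. Take the tapered steel drift from the wooden punch stand and ease it down through one ear, feeling its way into the base hole and letting it draw the vise round, until its collar sits on the ear; then drop the plain lock pin fully home through the other ear, and leave both standing there, released. Work gently, never forcing the drift or the pin against the holes, do not shove the vise itself, and leave the other tools where they are.

Things in the scene. Friction and masses are not known exactly. Their poses are not given: they have to be found in the camera images.
- ear_left (a point): Centre of the top mouth of the hole in the vise's left (+y) ear; z up, x along the vise from screw handle to anvil, y from right ear to left. Each ear is a flat lug 40 mm wide, 12 mm thick, its top 52 mm above the bench; the hole is 18 mm wide, right through, 72 mm from the turning axis. Under it lies a lug of the base with a hole of the same size (see base).
- ear_right (a point): The same point on the right (-y) ear, 144 mm from the left one; same axes.
- vise: Grey vise: jaws 64 mm wide, their tops 70 mm above the ears' tops, overall 200 mm long. Origin on its turning axis at the ears' underside, 40 mm above the bench; x towards the anvil, y to the left ear, z up. Turns about the upright axis with dry friction (about 5 N at an ear's hole moves it) and stays where it is left; no spring, no slack.
- base: Grey cast swivel base fixed to the bench, 40 mm high; origin on the turning axis at the bench. Two 18 mm holes through it to the bench, opposite one another at 72 mm radius; at the start each is 5 to 6.7 mm round the circle from the ear's hole above; how far and which way is to be seen or felt. Its own x and y axes do not tell where the holes are. Over about 20 N on a hole's edge burrs it.
- stand: Wooden punch stand, a fixed block 52 x 184 x 60 mm, origin at the centre of its underside, long side along its y. Four 20 mm square holes in a row, 44 mm apart, hold the four tools upright, in any order.
- drift_grip (a point): Middle of the steel drift's grip, 42 mm above the underside of its collar; z up along the drift. Grip 15.6 mm thick, from 10 to 74 mm above that underside; collar 28 mm wide, 8 thick; below it a 17.4 mm shank for 15 mm, then a straight taper to a blunt 4 to 5 mm tip 50 mm below. About 200 g. Stands in the stand on its collar. Fully home, this point is 42 mm above the ear's top.
- drift: The same drift; origin on its axis at the underside of the collar.
- lockpin_grip (a point): Middle of the steel lock pin's grip, 33 mm above the underside of its collar; z up along the pin. Fluted grip 22 mm thick, up to 58 mm above that underside; collar 28 mm wide, 6 thick; below it a straight 16 mm shank, 50 mm long, its last 12 mm tapering to 8 mm. About 230 g. Stands in the stand on its collar. Fully home, this point is 33 mm above the ear's top.
- lockpin: The same lock pin; origin on its axis at the underside of the collar.
- punch: Bystander in the stand: thin dark centre punch (10 mm) with a black rubber hand guard, 84 mm tall above the stand. Origin on its axis at the stand's top.
- bodkin: Bystander in the stand: bodkin with a pear-shaped light wooden handle, 58 mm tall above the stand. Origin on its axis at the stand's top.
- mallet: Bystander: wooden mallet lying on the bench beyond the stand and vise; origin at the handle's end, the head (100 x 60 x 60 mm) at its +x end, 160 mm away.
- planer: Bystander: flat wooden planer block 85 x 150 x 32 mm beyond the vise; origin at the centre of its underside.
There are look-alikes about, which are no part of the job. What is shaped like the drift but yellow is not meant.

How it is judged:
By the outcome, as a careful person would: the job done as asked, in the order asked, and still so for the second after the job is handed in, with the robot touching nothing.
It also fails if it takes over 70 s, if anything falls off the work surface, if the arm or the gripper's body presses on something with over 40 N, if the wrist force passes 120 N, or if a joint passes its speed limit or range.

## Robot

A 7-joint arm with a two-finger parallel gripper is mounted at the origin on the work surface. World frame = base frame: x ahead of the robot, y to its left, z up, the work surface at z = 0. Lengths are in m, angles in degrees, forces in N, time in s.
With the tool pointing down it reaches from about 0.425 to 0.8 m from the base axis. Payload 8.3 kg.
Tool frame: the origin (TCP) lies on the centre line of the jaws, within the pads' length; the fingertips stand robot.tcp_to_tips ahead of it and the grasp point (between the pads) lies 2 mm behind it (robot.tcp_to_tips is the distance from the TCP to the fingertips, in m); z points along the fingers, y is the direction in which the jaws open and shut (so a half turn about z gives the same grasp; the last joint's range is limited). The gripper opens to 85 mm and grips with 20 to 120 N. Pads are 22 mm wide; open, the fingers measure 114 mm over their backs; the gripper's body (76 mm by 85 mm) begins 54 mm behind the grasp point. The pads swing forward as they close: fully open they stand 13 mm farther back than shut.
Start: joints at [-3.604, 21.967, 0.94, 78.501, -0.361, 79.538, -2.664], TCP at [0.625, 0, 0.248] pointing down, gripper open.
Joint ranges: [-169.22, 169.22], [-14.56, 117.87], [-87.37, 89.26], [10.42, 133.3], [-82.24, 262.24], [0.94, 117.77], [-172.7, 172.7]. Speed limits (degrees/s): [136.94, 136.94, 172.46, 172.46, 180, 180, 180].

## Interface

Orientations are given as a 3x3 rotation matrix whose columns are the frame's x, y, z axes.
In Python, from workcell import robot gives the robot as it stands. The module is installed in compiled form; this text tells all that it offers. Calls block until the motion is done:
- robot.reach(position, orientation): joint-space move of the TCP to a pose.
- robot.line_to(position, v=0.15, ori=None, f_stop=None): straight line of the TCP; ori=None keeps the orientation; v is the mean speed in m/s. With f_stop (N) it stops when the force on the tool has changed by that much, and returns True; else False.
- robot.move_joints(angles): joint-space move.
- robot.gripper_open() and robot.close(f_grip=None): open the fingers fully, or close them until they stop; f_grip is the grip in N (None keeps the last).
- robot.sleep(seconds).
- robot.inverse_kinematics(position, orientation): joint angles nearest the present ones, or None.
- robot.camera(name): name is "scene" or "side" or "wrist"; returns (picture, depth): 384x512x3 uint8, red, green, blue; 384x512 float32, m along the optical axis (not along the pixel's ray), 0 where there is no reading.
- robot.camera_info(name): a dict with "fx", "fy", "cx", "cy" (pixels), "rvec" (rotation vector, rad) and "tvec" (3), from world to camera coordinates, as OpenCV has them. Camera axes: x right, y down, z forward; pixel columns grow to the right and rows downward; lengths in m; the calibration is good to about 2 mm. The wrist camera is an equidistant fisheye: a pixel r from the principal point sees the ray r / f radians off the axis. A picture is of the moment at which its call begins: read the wrist's pose just before it. camera_info takes no time and is no camera call; for the wrist camera it gives the pose at the moment of the call.
A pose or a line that the arm cannot do raises robot.PlanningError and nothing moves.
- robot.sign_off(): hands the job in, once; it reports no verdict.
Trained networks look in the newest picture that a camera, given by its name, has taken for a name from the list of things; names that differ only in an ending like _2 or _b are one class to them, and where a whole thing is asked for, a point or a joint stands for the part that bears it (a point fixed in the world has none). Each returns a list of dicts, best first, with "p" (0 to 1); they miss things now and then, are a little off and sometimes report something else, mostly with a low value. They report only what shows in the picture. A call takes as long as a camera call. They do not tell look-alikes from the thing itself.
- robot.spot_in(camera, label): "at" ([x, y, z] in m, in world coordinates, good to about 4 mm: the middle of the surface that is visible of it).
Readings, each from a call of its own:
- robot.current_time(): time.
- robot.current_joint_pos(): joint angles.
- robot.current_dq(): joint speeds.
- robot.current_joint_efforts(): joint torques, N m.
- robot.current_eef_pos(): TCP position.
- robot.current_ee_rot(): TCP orientation.
- robot.current_contact_force(): force on the tool from outside, world axes, zero at the start.
- robot.current_torque(): the same for the moment, N m.
- robot.current_opening(): finger opening in m.
Only numpy, scipy, OpenCV 4.12 (cv2) and the standard library are available. Lean on these libraries where they do the work, as an engineer would, in place of code of your own. Each camera call takes 0.05 s, during which the arm holds its last target.

## Working session

There is one attempt and no reset: what is moved stays moved. The work goes in short steps, each a Python script; the robot and the scene stay as the last script left them, time stands still between calls to the robot, and variables do not carry over. Pictures are saved under pics/ and viewed, and the job is handed in when it is done.

```bash
mkdir -p pics; ls; cat > h.py <<'E'
from workcell import robot
import numpy as np, cv2
def save(cam,name):
    info=robot.camera_info(cam)
    p,d=robot.camera(cam)
    cv2.imwrite(f'pics/{name}.png',p[:,:,::-1]); np.savez(f'pics/{name}.npz',p=p,d=d,**{k:np.array(v) for k,v in info.items()})
    return p,d,info
def unproj(info,u,v,d):
    R,_=cv2.Rodrigues(np.array(info['rvec'],float)); t=np.array(info['tvec'],float).ravel()
    c=np.array([(u-info['cx'])/info['fx']*d,(v-info['cy'])/info['fy']*d,d])
    return R.T@(c-t)
E
python3 - <<'E'
from h import *
print(robot.current_time(),robot.tcp_to_tips)
for c in ['scene','side','wrist']:
    save(c,c+'0')
    print(c,robot.camera_info(c))
    for l in ['ear_left','ear_right','vise','base','stand','drift_grip','lockpin_grip','drift','lockpin','punch','bodkin']:
        r=robot.spot_in(c,l)
        print(l,[(np.round(x['at'],3).tolist(),round(x['p'],2)) for x in r[:3]])
print(robot.current_time())
E
```

```text
pics
0.0 0.017
scene {'fx': 463.8602925689635, 'fy': 463.8602925689635, 'cx': 249.37030255629466, 'cy': 192.72866007975588, 'rvec': array([ 1.92839353,  1.0273831 , -0.57311307]), 'tvec': array([-0.29299281, -0.18797651,  1.75845774])}
ear_left [([0.573, 0.028, 0.084], 0.87)]
ear_right [([0.565, 0.026, 0.088], 0.73)]
vise [([0.565, 0.03, 0.085], 0.68)]
base [([0.59, 0.005, 0.016], 0.95), ([0.554, -0.219, 0.091], 0.16)]
stand [([0.564, -0.309, 0.09], 0.74), ([0.582, -0.298, 0.042], 0.64)]
drift_grip [([0.418, -0.349, 0.017], 0.56), ([0.4, -0.147, 0.019], 0.51), ([0.563, -0.311, 0.088], 0.5)]
lockpin_grip [([0.563, -0.309, 0.092], 0.71), ([0.552, -0.22, 0.091], 0.58)]
drift [([0.404, -0.144, 0.021], 0.68), ([0.56, -0.309, 0.088], 0.56), ([0.419, -0.354, 0.02], 0.44)]
lockpin [([0.557, -0.223, 0.093], 0.55)]
punch [([0.561, -0.353, 0.084], 0.64)]
bodkin [([0.557, -0.266, 0.095], 0.67)]
side {'fx': 389.34117369227175, 'fy': 389.34117369227175, 'cx': 253.39182578535423, 'cy': 196.48707047281886, 'rvec': array([ 2.13947073, -0.19404806,  0.07749188]), 'tvec': array([-0.57800386,  0.1201802
[... 776 characters left out ...]
8e+00,  2.26128076e-03,  1.66918655e-03]), 'tvec': array([-0.62437962, -0.04238837,  0.38258156])}
ear_left [([0.545, 0.06, 0.117], 0.7)]
ear_right [([0.549, 0.058, 0.123], 0.75), ([0.551, -0.209, 0.085], 0.72)]
vise [([0.547, 0.057, 0.125], 0.86)]
base [([0.596, 0.076, 0.009], 0.57)]
stand [([0.561, -0.195, 0.047], 0.9), ([0.673, -0.135, 0.051], 0.28), ([0.546, 0.056, 0.121], 0.21)]
drift_grip [([0.406, -0.144, 0.017], 0.69), ([0.377, -0.372, 0.024], 0.36)]
lockpin_grip [([0.554, -0.21, 0.087], 0.82)]
drift [([0.404, -0.141, 0.017], 0.72), ([0.382, -0.374, 0.023], 0.6), ([0.548, 0.054, 0.12], 0.55)]
lockpin [([0.553, -0.208, 0.088], 0.8)]
punch [([0.552, -0.211, 0.084], 0.37)]
bodkin []
1.8
```

View pics/scene0.png

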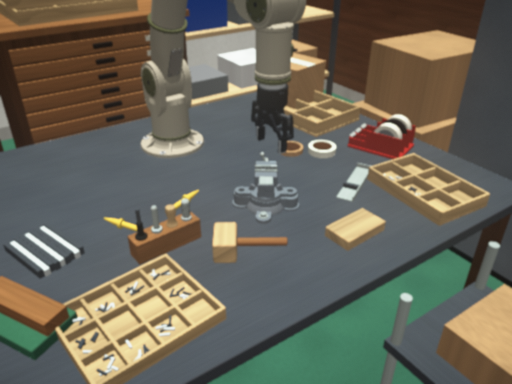

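View pics/side0.png

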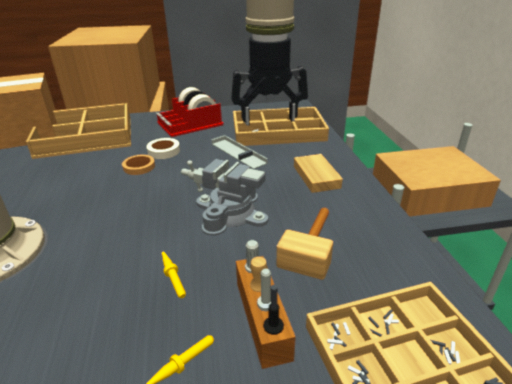

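View pics/wrist0.png

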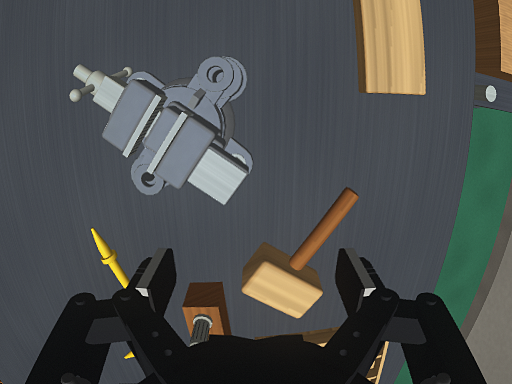

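```bash
cat >> h.py <<'E'
def ortho(f,x0,x1,y0,y1,z,s,out=None):
    # top-down picture: cols = x (x0..x1), rows = y from y1 down to y0; s m/px ; wrist fisheye
    D=np.load(f'pics/{f}.npz'); R,_=cv2.Rodrigues(D['rvec']); t=D['tvec'].reshape(3)
    X,Y=np.meshgrid(np.arange(x0,x1,s),np.arange(y1,y0,-s))
    P=np.stack([X,Y,np.full_like(X,z)],-1)@R.T+t
    rr=np.hypot(P[...,0],P[...,1]); th=np.arctan2(rr,P[...,2])
    k=D['fx']*th/np.maximum(rr,1e-9)
    u=(D['cx']+k*P[...,0]).astype(np.float32); v=(D['cy']+k*P[...,1]).astype(np.float32)
    o=cv2.remap(D['p'],u,v,cv2.INTER_CUBIC)
    if out: cv2.imwrite(f'pics/{out}.png',o[:,:,::-1])
    return o
def wcloud(f):
    D=np.load(f'pics/{f}.npz'); R,_=cv2.Rodrigues(D['rvec']); t=D['tvec'].reshape(3)
    V,U=np.mgrid[0:384,0:512]; a=(U-D['cx'])/D['fx']; b=(V-D['cy'])/D['fy']
    th=np.hypot(a,b); k=np.tan(th)/np.maximum(th,1e-9); d=D['d']
    return (np.stack([a*k*d,b*k*d,d],-1)-t)@R
E
python3 - <<'E'
from h import *
for f in ['wrist0']:
    D=np.load(f'pics/{f}.npz'); R,_=cv2.Rodrigues(D['rvec']); t=D['tvec'].reshape(3)
    print('cam',-R.T@t,R)
C=wcloud('wrist0')
for u,v in [(215,72),(230,62),(240,90),(148,180),(135,180),(205,60)]: print(u,v,C[v,u])
print(robot.current_ee_rot().round(3))
ortho('wrist0',0.42,0.66,-0.06,0.18,0.052,0.0004,'o0')
E
```

```text
cam [0.62486285 0.08374686 0.37489806] [[ 9.99998054e-01 -1.75984785e-03 -8.91858576e-04]
 [-1.37221656e-03 -9.45197174e-01  3.26497197e-01]
 [-1.41756760e-03 -3.26495338e-01 -9.45197749e-01]]
215 72 [0.57897019 0.10880635 0.03188973]
230 62 [0.59678827 0.11909159 0.03979278]
240 90 [0.60606784 0.08744996 0.00919164]
148 180 [ 0.4914306  -0.01716565  0.03748569]
135 180 [ 0.48094522 -0.01203059  0.05398678]
205 60 [0.57125263 0.12086237 0.05374   ]
[[-0.  1. -0.]
 [ 1.  0.  0.]
 [ 0. -0. -1.]]
```

View pics/o0.png

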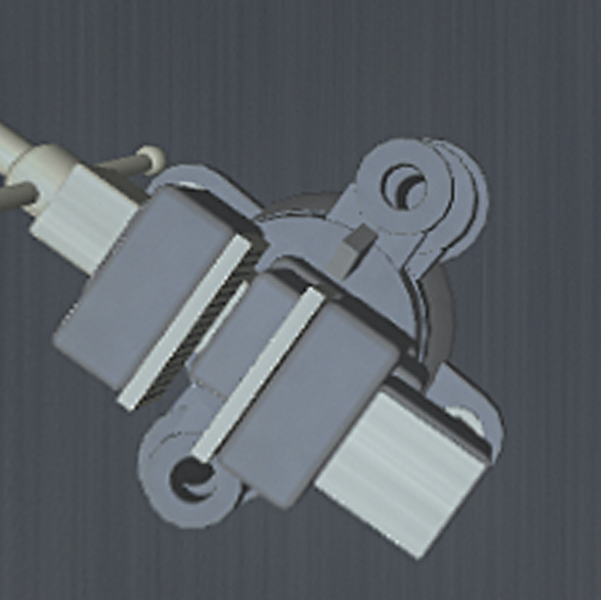

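```bash
python3 - <<'E'
from h import *
R=robot.current_ee_rot()
robot.line_to([0.581,0.022,0.165],v=0.2); save('wrist','wl'); print(robot.current_eef_pos())
robot.line_to([0.497,-0.093,0.165],v=0.2); save('wrist','wr'); print(robot.current_eef_pos())
robot.line_to([0.555,-0.355,0.26],v=0.3); save('wrist','ws'); print(robot.current_eef_pos(),robot.current_time())
for l in ['drift_grip','lockpin_grip','punch','bodkin']:
    r=robot.spot_in('wrist',l); print(l,[(np.round(x['at'],3).tolist(),round(x['p'],2)) for x in r[:3]])
a=ortho('wl',0.545,0.625,0.065,0.145,0.052,0.0002); b=ortho('wr',0.457,0.537,-0.05,0.03,0.052,0.0002)
cv2.imwrite('pics/ears.png',np.hstack([a,b])[:,:,::-1])
E
```

```text
[0.58240943 0.02154483 0.16661929]
[ 0.49790082 -0.09152459  0.16519949]
[ 0.55547181 -0.35301918  0.25939361] 4.5417
drift_grip [([0.409, -0.17, 0.016], 0.79), ([0.417, -0.346, 0.018], 0.73), ([0.557, -0.306, 0.109], 0.66)]
lockpin_grip [([0.55, -0.225, 0.119], 0.82)]
punch [([0.559, -0.343, 0.082], 0.89)]
bodkin [([0.553, -0.256, 0.114], 0.92)]
```

View pics/ears.png

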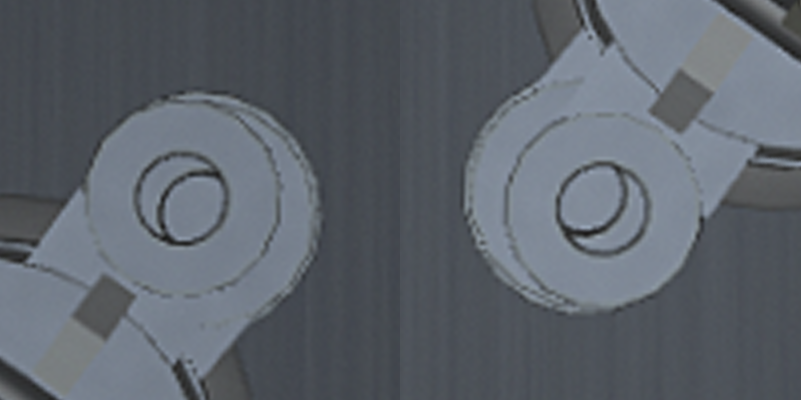

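View pics/ws.png

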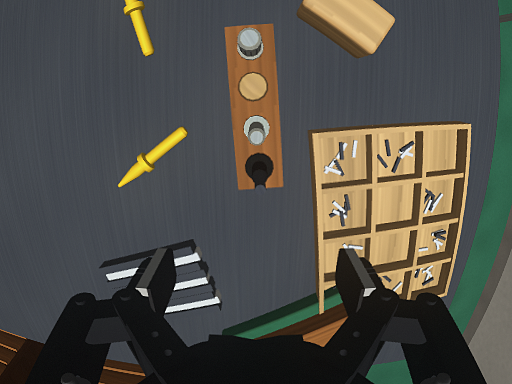

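```bash
cat > ov.py <<'E'
from h import *
L=np.array([.5812,.1054]);Rr=np.array([.4978,-.0116]); c=(L+Rr)/2; e=(L-Rr)/np.linalg.norm(L-Rr)
T=np.array([e[1],-e[0]])
print(c,np.degrees(np.arctan2(-e[0],e[1])))
for s in (5.0,5.8,6.6):
    row=[]
    for f,sg in (('wl',1),('wr',-1)):
        p=c+sg*e*.072
        o=ortho(f,p[0]-.02,p[0]+.02,p[1]-.02,p[1]+.02,.040,0.0001)
        th=s/72; q=c+sg*.072*(e*np.cos(th)+T*np.sin(th))
        ctr=(int(round((q[0]-p[0]+.02)/1e-4)),int(round((p[1]+.02-q[1])/1e-4)))
        o=o.copy(); cv2.circle(o,ctr,90,(255,0,0),1)
        row.append(o)
    cv2.imwrite(f'pics/ov{s}.png',np.hstack(row)[:,:,::-1])
E
python3 ov.py; python3 -c "
import cv2,numpy as np
cv2.imwrite('pics/ovall.png',cv2.resize(np.vstack([cv2.imread(f'pics/ov{s}.png')[90:310] for s in (5.0,5.8,6.6)]),None,fx=.88,fy=.88))"
```

```text
[0.5395 0.0469] -35.482050839051254
```

View pics/ovall.png

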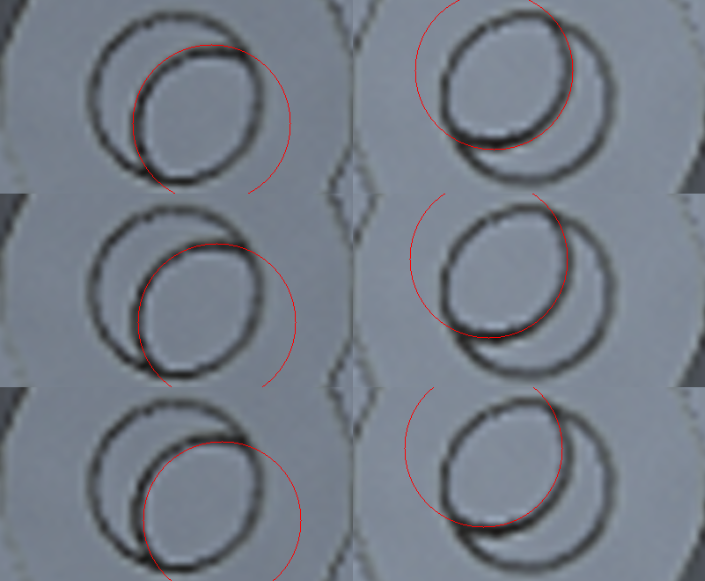

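```bash
python3 - <<'E'
from h import *
C=wcloud('ws')
for n,(u,v) in dict(lock=(250,36),bod=(253,87),drift=(257,136),collar=(250,120),stand=(235,105),punch=(260,180)).items():
    print(n,np.median(C[v-2:v+3,u-2:u+3].reshape(-1,3),0).round(4))
D=np.load('pics/ws.npz')
o=ortho('ws',.50,.62,-.38,-.18,.068,.0003)
o2=ortho('ws',.50,.62,-.38,-.18,.134,.0003)
o3=ortho('ws',.50,.62,-.38,-.18,.118,.0003)
cv2.imwrite('pics/os.png',np.hstack([o,o2])[:,:,::-1])
# cylindrical points
for n,(z0,z1,y0,y1) in dict(driftcap=(.13,.137,-.33,-.29),driftcol=(.063,.071,-.33,-.285),lockcap=(.113,.121,-.25,-.2),lockcol=(.062,.069,-.25,-.2)).items():
    m=(C[...,2]>z0)&(C[...,2]<z1)&(C[...,1]>y0)&(C[...,1]<y1)&(abs(C[...,0]-.56)<.03)
    P=C[m]; print(n,len(P),P.mean(0).round(4) if len(P) else '', P.min(0).round(4) if len(P) else '',P.max(0).round(4) if len(P) else '')
E
```

```text
lock [ 0.5502 -0.2177  0.1191]
bod [ 0.5528 -0.2642  0.1185]
drift [ 0.5563 -0.3062  0.1352]
collar [ 0.5491 -0.2983  0.0703]
stand [ 0.5328 -0.2825  0.0611]
punch [ 0.559  -0.3459  0.1331]
driftcap 254 [ 0.5557 -0.3065  0.134 ] [ 0.5485 -0.3148  0.1301] [ 0.5632 -0.2989  0.137 ]
driftcol 232 [ 0.5559 -0.3024  0.0691] [ 0.5325 -0.3254  0.063 ] [ 0.5808 -0.2858  0.071 ]
lockcap 424 [ 0.5493 -0.22    0.118 ] [ 0.5394 -0.2301  0.1135] [ 0.5599 -0.2092  0.1207]
lockcol 223 [ 0.5513 -0.229   0.0647] [ 0.53   -0.2499  0.062 ] [ 0.5756 -0.201   0.069 ]
```

View pics/os.png

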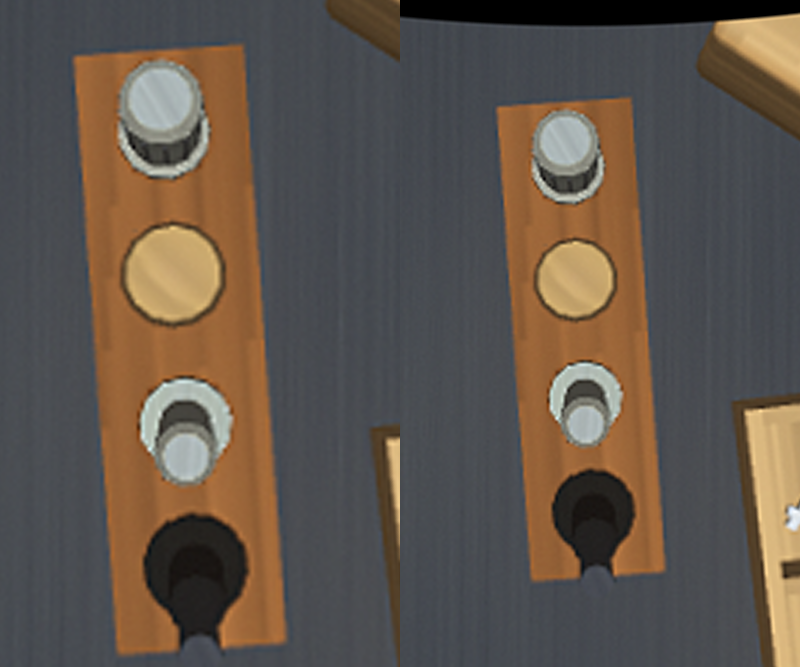

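```bash
cat >> h.py <<'E'
def ori(yaw): # jaw axis (tool y) at yaw deg from world x; camera side to its left
    a=np.radians(yaw); y=np.array([np.cos(a),np.sin(a),0]); z=np.array([0,0,-1.]); return np.stack([np.cross(y,z),y,z],1)
E
python3 - <<'E'
from h import *
R=ori(4.3); print(R.round(2))
p=[.5557,-.3063]
robot.reach(p+[.19],R); print(robot.current_time(),robot.current_contact_force())
print(robot.line_to(p+[.100],v=.12,f_stop=8)); 
robot.sleep(.2); print(robot.current_eef_pos(),robot.current_contact_force()); 
save('wrist','g0')
robot.close(60); print('open',robot.current_opening(),robot.current_contact_force(),robot.current_time())
E
```

```text
[[-0.07  1.    0.  ]
 [ 1.    0.07  0.  ]
 [ 0.    0.   -1.  ]]
5.175 [ 0.17828262 -0.57081103  1.00033509]
False
[ 0.55619027 -0.30658059  0.10100875] [-0.23762642  0.26454022  0.24298573]
open 0.014061899966918595 [1.00451863 0.3038107  0.25940126] 6.975
```

View pics/g0.png

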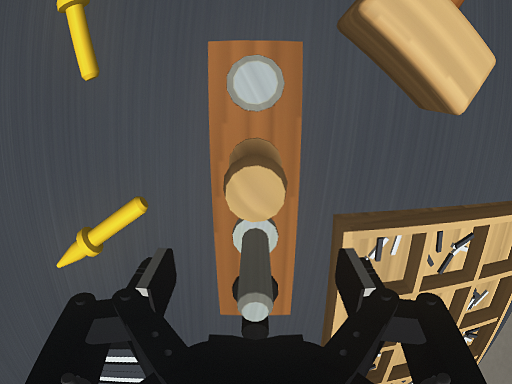

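```bash
python3 - <<'E'
from h import *
p=robot.current_eef_pos()
robot.line_to([p[0],p[1],.245],v=.15); print(robot.current_opening(),robot.current_eef_pos())
L=np.array([.5812,.1054])
R=ori(-35.5)
robot.reach([.585,.1025,.245],R); 
robot.line_to([.585,.1025,.165],v=.15)
robot.sleep(.3); print(robot.current_eef_pos(),robot.current_ee_rot().round(4),robot.current_contact_force(),robot.current_time())
save('wrist','h0'); save('side','hs0'); save('scene','hc0')
im=cv2.imread('pics/h0.png')[100:330,150:360]; cv2.imwrite('pics/h0z.png',cv2.resize(im,None,fx=2.6,fy=2.6,interpolation=cv2.INTER_CUBIC))
E
```

```text
0.014267686965023937 [ 0.55539001 -0.30597611  0.24362184]
[0.58543296 0.1026158  0.16586861] [[ 5.806e-01  8.142e-01  1.500e-03]
 [ 8.142e-01 -5.806e-01  3.000e-04]
 [ 1.100e-03  1.000e-03 -1.000e+00]] [-0.38698821 -0.00590731 -1.8175227 ] 10.5917
```

View pics/h0z.png

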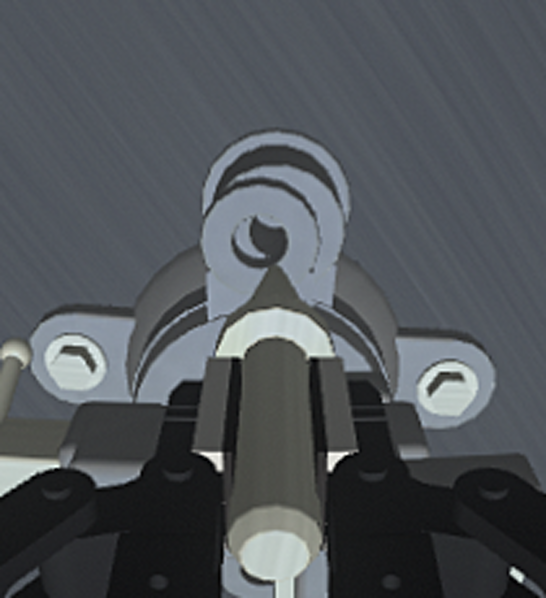

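View pics/hs0.png

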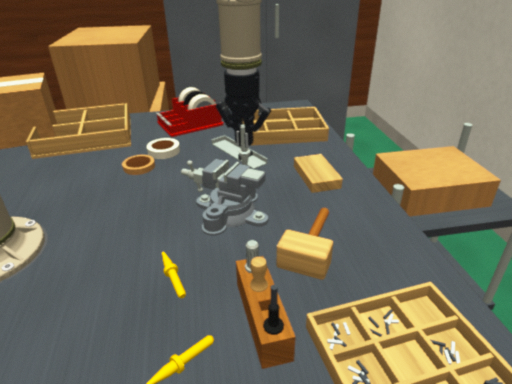

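```bash
cat >> h.py <<'E'
def proj(f,P):
    D=np.load(f'pics/{f}.npz'); R,_=cv2.Rodrigues(D['rvec']); t=D['tvec'].reshape(3)
    P=np.atleast_2d(P)@R.T+t; rr=np.hypot(P[:,0],P[:,1]); th=np.arctan2(rr,P[:,2]); k=D['fx']*th/np.maximum(rr,1e-9)
    return np.stack([D['cx']+k*P[:,0],D['cy']+k*P[:,1]],1)
def circ(c,r,z,n=60):
    a=np.linspace(0,2*np.pi,n); return np.stack([c[0]+r*np.cos(a),c[1]+r*np.sin(a),np.full(n,z)],1)
E
cat > ov2.py <<'E'
from h import *
import sys
f=sys.argv[1]; tcp=np.array(eval(sys.argv[2])); Z=float(sys.argv[3]); off=np.array(eval(sys.argv[4])) if len(sys.argv)>4 else np.zeros(2)
# u box
S=5; u0,v0,w,h=180,110,150,115
im=cv2.resize(cv2.imread(f'pics/{f}.png')[v0:v0+h,u0:u0+w],None,fx=S,fy=S,interpolation=cv2.INTER_CUBIC)
def dr(P,col):
    q=(proj(f,P)-[u0-.5,v0-.5])*S; cv2.polylines(im,[q.round().astype(np.int32)],False,col,1)
c=tcp[:2]+off; zc=tcp[2]+Z
dr(circ(c,.014,zc+.008),(0,0,255)); dr(circ(c,.014,zc),(0,0,255)); dr(circ(c,.00225,zc-.05),(0,255,0)); dr(circ(c,.0087,zc-.015),(0,255,0))
L=np.array([.5812,.1054]); dr(circ(L,.009,.052),(255,0,255)); dr(circ(L,.02,.052),(255,0,255)); 
B=np.array([.0055*.8143,-.0055*.5804])+L; dr(circ(B,.009,.040),(0,255,255))
cv2.imwrite(f'pics/{f}_ov.png',im)
E
python3 ov2.py h0 '[.58543,.10262,.16587]' -.041
```

```text
(no output)
```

View pics/h0_ov.png

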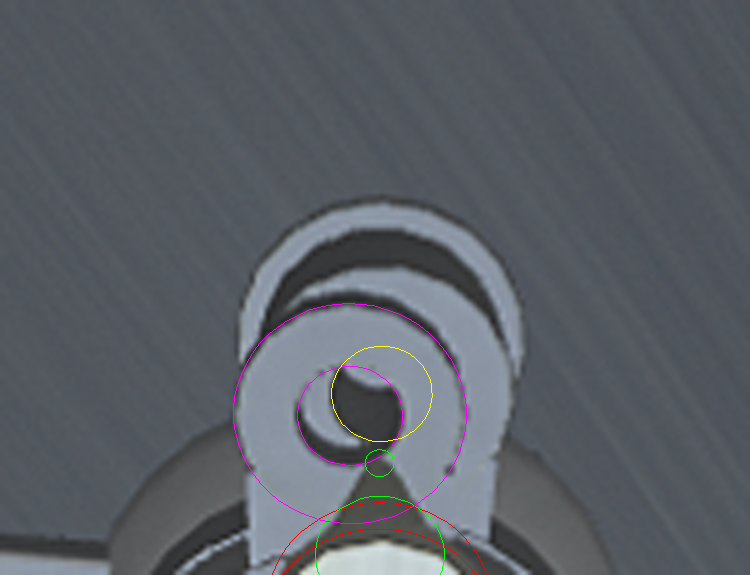

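```bash
cat > ov3.py <<'E'
from h import *
import sys
f=sys.argv[1]; tcp=np.array(eval(sys.argv[2])); Z=float(sys.argv[3]); off=np.array(eval(sys.argv[4])); tilt=np.radians(float(sys.argv[5])); yaw=float(sys.argv[6]) if len(sys.argv)>6 else -35.5
u0,v0,w,h,S=200,170,115,160,5
if len(sys.argv)>7: u0,v0,w,h=eval(sys.argv[7])
im=cv2.resize(cv2.imread(f'pics/{f}.png')[v0:v0+h,u0:u0+w],None,fx=S,fy=S,interpolation=cv2.INTER_CUBIC)
R=ori(yaw); jy=R[:,1]; 
Rt,_=cv2.Rodrigues(jy*tilt)
g=tcp+[off[0],off[1],.002]   # grasp centre; 
def dr(r,z,col):
    P=circ((0,0),r,z+Z)@Rt.T+g
    q=(proj(f,P)-[u0-.5,v0-.5])*S; cv2.polylines(im,[q.round().astype(np.int32)],False,col,1)
dr(.014,.008,(0,0,255)); dr(.014,0,(0,128,255)); dr(.00225,-.05,(0,255,0)); dr(.0087,-.015,(0,255,0)); dr(.0078,.074,(255,0,255)); dr(.0078,.010,(255,0,0))
cv2.imwrite(f'pics/{f}_ov3.png',cv2.resize(im,None,fx=.75,fy=.75))
E
python3 ov3.py h0 '[.58543,.10262,.16587]' -.043 '[0,0]' 0
```

```text
(no output)
```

View pics/h0_ov3.png

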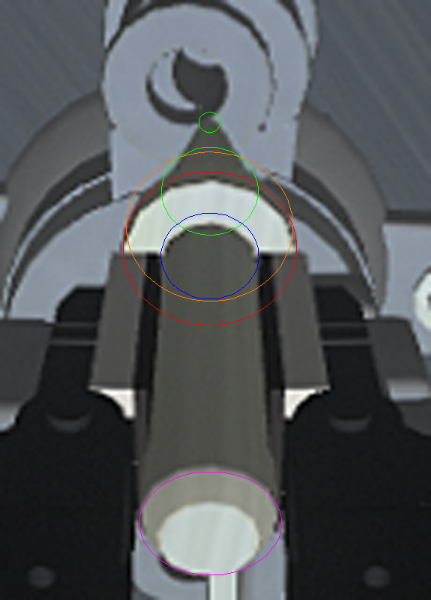

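```bash
python3 - <<'E'
import cv2,numpy as np
im=cv2.imread('pics/h0.png')[190:250,215:295].astype(float)
im=255*(im/255)**.5
cv2.imwrite('pics/h0g.png',cv2.resize(im.astype(np.uint8),None,fx=9,fy=9,interpolation=cv2.INTER_NEAREST))
E
```

```text
(no output)
```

View pics/h0g.png

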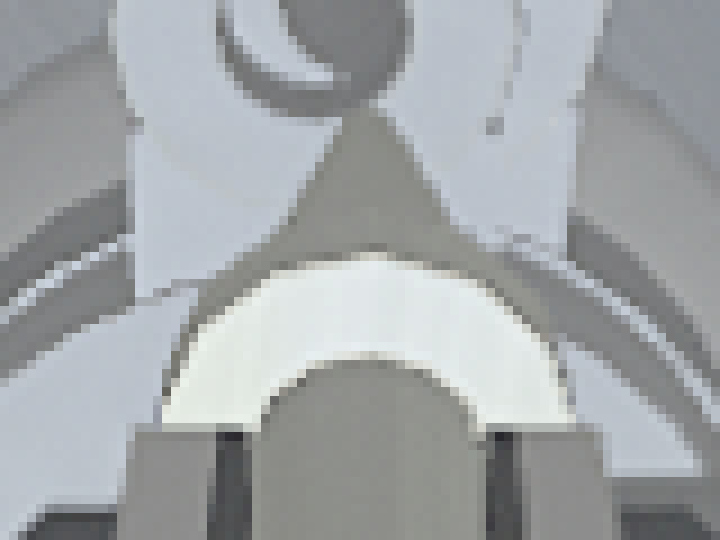

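```bash
cat >> h.py <<'E'
e=np.array([.5804,.8143]); T=np.array([.8143,-.5804]); L0=np.array([.5812,.1054])
def F(n=3):
    a=[]
    for _ in range(n): a.append(robot.current_contact_force()); robot.sleep(.02)
    return np.mean(a,0)
def loc(p): # position -> (tangential, radial) mm wrt L0
    d=(np.asarray(p)[:2]-L0)*1e3; return d@T,d@e
E
python3 - <<'E'
from h import *
t0=robot.current_time()
F0=F(5); np.save('F0.npy',F0); print('F0',F0)
p=L0+.0027*T+.0017*e
robot.line_to([*p,.164],v=.05)
print('bias',loc(robot.current_eef_pos()),robot.current_time()-t0)
s=robot.line_to([*p,.146],v=.06,f_stop=5); f=F()-F0; q=robot.current_eef_pos()
print(s,loc(q),q[2],f,robot.current_time()-t0)
save('wrist','h1')
s=robot.line_to([*p,.130],v=.03,f_stop=4); f=F()-F0; q=robot.current_eef_pos()
print(s,loc(q),q[2],f,f[:2]@T,f[:2]@e,robot.current_time()-t0)
save('wrist','h2'); save('side','hs2')
im=np.hstack([cv2.imread(f'pics/{x}.png')[140:290,180:330] for x in('h1','h2')]); cv2.imwrite('pics/h12.png',cv2.resize(im,None,fx=2.6,fy=2.6,interpolation=cv2.INTER_CUBIC))
E
```

```text
F0 [-0.0715448   0.03438711 -2.47999259]
bias (np.float64(2.2923897045048296), np.float64(1.9831390839246072)) 0.3332999999999995
False (np.float64(2.660215633510687), np.float64(1.6408657613074757)) 0.1458005277957601 [ 0.02013247 -0.17022217  0.32460548] 0.8332999999999995
False (np.float64(2.7842967551082136), np.float64(1.8093124790537525)) 0.1301420755756161 [-0.1431617  -0.10437844  0.07394672] -0.055995321878586635 -0.1680864149725276 1.6166
```

View pics/h12.png

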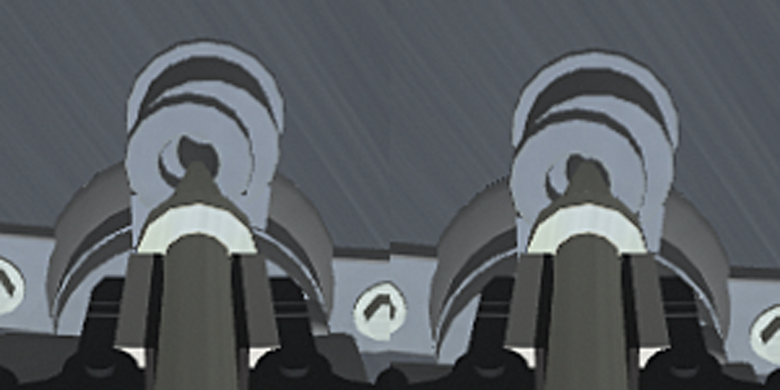

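```bash
cat > step.py <<'E'
from h import *
import sys,json
def run(z0,z1,dz,s0,s1,r0,n_adm=True,fmax=11,K=.00012,ff=-4.):
    F0=np.load('F0.npy'); t0=robot.current_time()
    N=max(1,int(round((z0-z1)/dz))); r=r0; ds=0
    for i in range(1,N+1):
        z=z0+(z1-z0)*i/N; s=s0+(s1-s0)*i/N+ds
        p=L0+s*T+r*e
        st=robot.line_to([*p,z],v=.02,f_stop=7); f=F(2)-F0; q=robot.current_eef_pos()
        fT,fe=f[:2]@T,f[:2]@e
        print(st,f's{s*1e3:.2f} r{r*1e3:.2f} z{z*1e3:.1f} act {loc(q)[0]:.2f} {loc(q)[1]:.2f} {q[2]*1e3:.1f} fT {fT:.2f} fe {fe:.2f} fz {f[2]:.2f}')
        if np.linalg.norm(f)>fmax: print('STOP'); break
        if n_adm:
            x=fT-np.clip(fT,ff-1.5,1); ds+=np.clip(K*x,-.0006,.0006)
            r+=np.clip(K*(fe-np.clip(fe,-1,1)),-.0006,.0006)
    print('next s',s*1e3,'r',r*1e3,'ds',ds*1e3,'t',robot.current_time()-t0,robot.current_time())
if __name__=='__main__': run(*map(float,sys.argv[1:7]))
E
python3 step.py .130 .114 .002 .0027 .0055 .0017
```

```text
False s3.05 r1.70 z128.0 act 3.02 1.63 127.9 fT 0.24 fe -0.31 fz -0.19
False s3.40 r1.70 z126.0 act 3.39 1.61 125.9 fT -0.20 fe 0.12 fz 0.32
False s3.75 r1.70 z124.0 act 3.66 1.67 123.9 fT 0.14 fe 0.48 fz 0.98
False s4.10 r1.70 z122.0 act 3.63 1.78 121.8 fT -2.21 fe 0.20 fz 0.13
False s4.45 r1.70 z120.0 act 3.77 1.79 119.7 fT -4.33 fe 0.04 fz 1.18
False s4.80 r1.70 z118.0 act 4.39 1.69 117.8 fT -4.64 fe -0.37 fz 1.67
False s5.15 r1.70 z116.0 act 5.03 1.63 115.9 fT -4.10 fe -0.29 fz 1.71
False s5.50 r1.70 z114.0 act 5.47 1.62 114.0 fT -4.69 fe -0.97 fz 1.64
next s 5.5 r 1.7 ds 0.0 t 2.2667 14.725
```

```bash
python3 step.py .114 .1005 .0015 .0055 .0055 .0017
```

```text
False s5.50 r1.70 z112.5 act 5.54 1.60 112.5 fT -4.33 fe -0.55 fz 2.09
False s5.50 r1.70 z111.0 act 5.56 1.64 111.0 fT -4.37 fe -1.16 fz 2.19
False s5.50 r1.68 z109.5 act 5.57 1.54 109.5 fT -4.34 fe -1.29 fz 2.04
False s5.50 r1.65 z108.0 act 5.55 1.51 108.0 fT -4.24 fe -2.26 fz 2.31
False s5.50 r1.50 z106.5 act 5.52 1.34 106.3 fT -4.44 fe -1.58 fz 0.78
False s5.50 r1.43 z105.0 act 5.48 1.24 104.8 fT -3.86 fe -1.99 fz -0.08
False s5.50 r1.31 z103.5 act 5.48 1.19 103.4 fT -4.16 fe -2.41 fz 0.33
False s5.50 r1.14 z102.0 act 5.54 1.11 102.0 fT -4.00 fe -2.27 fz 0.68
False s5.50 r0.99 z100.5 act 5.56 1.06 100.5 fT -4.03 fe -2.03 fz 0.98
next s 5.5 r 0.8618230850718814 ds 0.0 t 2.549999999999999 17.275
```

```bash
python3 step.py .1005 .0945 .00075 .0055 .0055 .00080
```

```text
False s5.50 r0.80 z99.8 act 5.54 1.00 99.9 fT -3.74 fe -1.31 fz 2.19
False s5.50 r0.76 z99.0 act 5.50 0.92 99.1 fT -3.86 fe -1.85 fz 3.10
False s5.50 r0.66 z98.2 act 5.49 0.86 98.3 fT -3.96 fe -1.03 fz 2.08
False s5.50 r0.66 z97.5 act 5.45 0.83 97.4 fT -4.38 fe -0.35 fz 2.66
False s5.50 r0.66 z96.8 act 5.48 0.81 96.8 fT -4.39 fe -0.04 fz 2.77
False s5.50 r0.66 z96.0 act 5.49 0.74 96.0 fT -4.14 fe 1.18 fz 3.18
False s5.50 r0.68 z95.2 act 5.54 0.77 95.4 fT -4.38 fe 0.19 fz 4.14
False s5.50 r0.68 z94.5 act 5.65 0.78 94.7 fT -4.68 fe -0.59 fz 5.87
next s 5.5 r 0.6796676772716155 ds 0.0 t 2.2667 19.5417
```

```bash
python3 step.py .0947 .0922 .0005 .0057 .0059 .00068
```

```text
False s5.74 r0.68 z94.2 act 5.85 0.80 94.5 fT -4.97 fe -0.69 fz 6.94
False s5.78 r0.68 z93.7 act 6.00 0.78 94.0 fT -3.71 fe -0.65 fz 7.59
False s5.82 r0.68 z93.2 act 6.10 0.78 93.7 fT -5.00 fe -1.33 fz 9.23
False s5.86 r0.64 z92.7 act 6.16 0.80 93.4 fT -5.55 fe -2.11 fz 9.97
STOP
next s 5.859999999999999 r 0.6407823171592982 ds 0.0 t 1.133300000000002 20.675
```

```bash
python3 - <<'E'
from h import *
F0=np.load('F0.npy')
for s,r,z in [(.0062,.0006,.0931),(.0065,.0006,.0931)]:
    st=robot.line_to([*(L0+s*T+r*e),z],v=.02,f_stop=7); f=F(3)-F0;q=robot.current_eef_pos()
    print(st,s,loc(q),q[2],f[:2]@T,f[:2]@e,f[2])
save('wrist','h3'); save('side','hs3'); print(robot.current_time(),robot.current_torque())
im=cv2.imread('pics/h3.png')[140:300,175:335]; a=cv2.resize(im,None,fx=3.5,fy=3.5,interpolation=cv2.INTER_CUBIC); cv2.imwrite('pics/h3z.png',a)
im=cv2.imread('pics/hs3.png')[80:240,170:300]; cv2.imwrite('pics/hs3z.png',cv2.resize(im,None,fx=3.5,fy=3.5,interpolation=cv2.INTER_CUBIC))
E
```

```text
False 0.0062 (np.float64(6.190841235854978), np.float64(0.7770310621066936)) 0.0934540931651064 -5.408508562420173 -1.0883095108522738 8.416427658823483
False 0.0065 (np.float64(6.33254175503383), np.float64(0.751109984850874)) 0.09342211570835417 -6.124309812858966 -1.0786681292611917 8.883006486358035
21.375 [0.65278353 1.4208     0.00773496]
```

View pics/h3z.png

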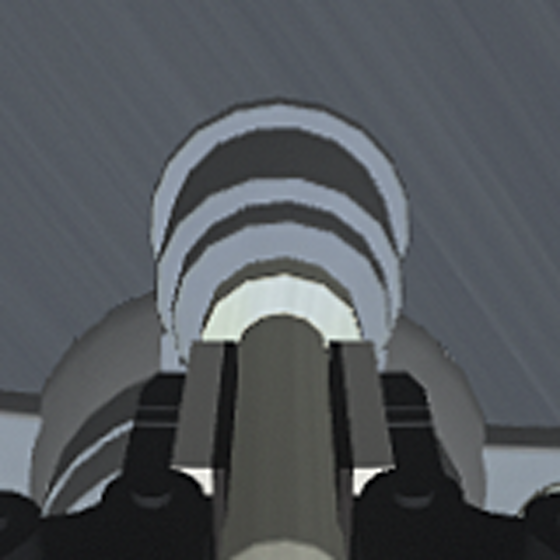

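View pics/hs3z.png

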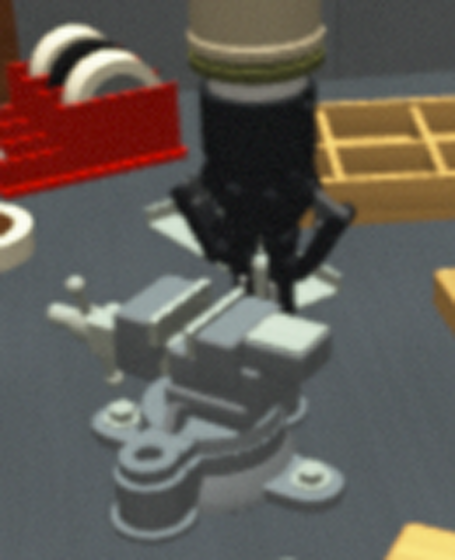

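```bash
python3 - <<'E'
from h import *
F0=np.load('F0.npy')
for s,r,z in [(.0063,.0009,.0931),(.0063,.0012,.0930),(.0061,.0009,.0928),(.0063,.0005,.0928),(.0063,.0009,.0925)]:
    st=robot.line_to([*(L0+s*T+r*e),z],v=.02,f_stop=6); f=F(3)-F0;q=robot.current_eef_pos()
    print(st,s,r,loc(q),q[2],f[:2]@T,f[:2]@e,f[2])
    if f[2]>14: break
print(robot.current_time())
E
```

```text
False 0.0063 0.0009 (np.float64(6.271343284489716), np.float64(0.8290690823800257)) 0.09341749415632766 -5.839670965321596 -1.4001727454222277 9.507503974623997
False 0.0063 0.0012 (np.float64(6.27946285111384), np.float64(0.9044754308551467)) 0.09340082280733712 -6.33273924194446 -2.362590824566166 10.636273511299233
False 0.0061 0.0009 (np.float64(6.301679148630168), np.float64(0.8189519787302186)) 0.09341805054029188 -5.831630031771031 -1.886526496525979 10.709395511282558
False 0.0063 0.0005 (np.float64(6.260987253540169), np.float64(0.7949308694341705)) 0.0933986008720995 -5.739620881519988 -0.6589188081871291 10.625163502224268
False 0.0063 0.0009 (np.float64(6.30060454555502), np.float64(0.887378194092722)) 0.0932413007147717 -7.030500769723509 -2.59710231967799 12.074851540164424
22.875
```

```bash
python3 - <<'E'
from h import *
F0=np.load('F0.npy')
def st(s,r,z):
    robot.line_to([*(L0+s*T+r*e),z],v=.02,f_stop=6); f=F(3)-F0;q=robot.current_eef_pos()
    print(s,r,np.round(loc(q),2),q[2],f[:2]@T,f[:2]@e,f[2])
st(.0061,.0007,.0936); st(.0059,.0007,.0938)
robot.gripper_open(); robot.sleep(.2)
print(robot.current_opening(),F(3),robot.current_time())
save('wrist','r0')
q=robot.current_eef_pos(); robot.line_to([q[0],q[1],.17],v=.15)
R=ori(-35.5)
p=q[:2]-.06*R[:2,0]; robot.line_to([*p,.20],v=.2); robot.sleep(.15)
save('wrist','r1'); save('side','rs1'); print(robot.current_eef_pos(),robot.current_time())
C=wcloud('r1'); 
m=(C[...,2]>.122)&(C[...,2]<.14)&(np.hypot(C[...,0]-.586,C[...,1]-.103)<.02); print('cap',m.sum(),np.median(C[m],0))
m=(C[...,2]>.045)&(C[...,2]<.07)&(np.hypot(C[...,0]-.586,C[...,1]-.103)<.024); z=C[m][:,2]; print(np.histogram(z,np.arange(.045,.071,.001)))
E
```

```text
0.0061 0.0007 [6.18 0.66] 0.093357299243788 -3.2400063557288896 0.2899677490880257 2.62635558724296
0.0059 0.0007 [6.08 0.61] 0.09341013117229983 -0.44067407179162604 1.2892916307888556 -2.5707739562998855
0.08516254498873131 [-0.14703533 -0.38212552  0.2599517 ] 24.4167
[0.55142735 0.05461073 0.19910884] 25.8583
cap 398 [0.58633036 0.10193517 0.12764848]
(array([  3,   1,   0,   0,   2,  17, 121, 341, 224,  41,   2,   3,   6,
         8,   6,   4,  31, 101, 125,  61,  12,   2,   2,   2,   1]), array([0.045, 0.046, 0.047, 0.048, 0.049, 0.05 , 0.051, 0.052, 0.053,
       0.054, 0.055, 0.056, 0.057, 0.058, 0.059, 0.06 , 0.061, 0.062,
       0.063, 0.064, 0.065, 0.066, 0.067, 0.068, 0.069, 0.07 ]))
```

View pics/r1.png

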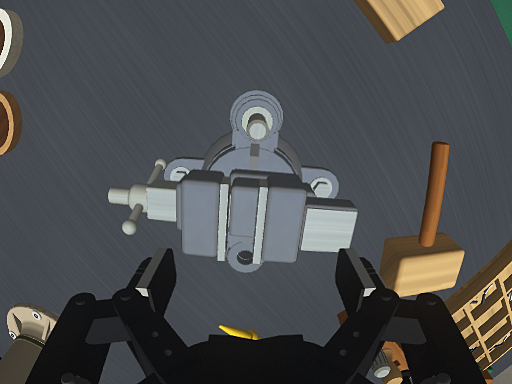

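```bash
python3 - <<'E'
from h import *
for f,zr,c in (('ws',.0,(.5557,-.3063)),('r1',-.008,(.5858,.1018))):
    C=wcloud(f); d=np.hypot(C[...,0]-c[0],C[...,1]-c[1]); z=C[...,2]
    cap=z[(d<.006)&(z>.12)]; print(f,'cap',np.median(cap),len(cap))
    m=(d<.0145)&(z>.065+zr-.003)&(z<.075+zr-.003); print('collar',np.median(z[m]),m.sum())
    if f=='ws':
        m=(d<.08)&(z>.055)&(z<.064)&(abs(C[...,0]-.555)<.024); 
    else: m=(d<.0195)&(d>.0155)&(z>.048)&(z<.056)
    print('ref',np.median(z[m]),m.sum())
S=np.load('pics/r1.npz')
a=ortho('r1',.555,.62,.07,.135,.052,.00015)
cv2.imwrite('pics/r1o.png',a[:,:,::-1])
im=cv2.imread('pics/rs1.png')[120:240,180:290]; cv2.imwrite('pics/rs1z.png',cv2.resize(im,None,fx=5,fy=5,interpolation=cv2.INTER_CUBIC))
E
```

```text
ws cap 0.1349427775179266 159
collar 0.06972862530785409 253
ref 0.06102575571808536 3624
r1 cap 0.12812156078943654 245
collar 0.06293454142158023 264
ref 0.0528289466716112 422
```

View pics/r1o.png

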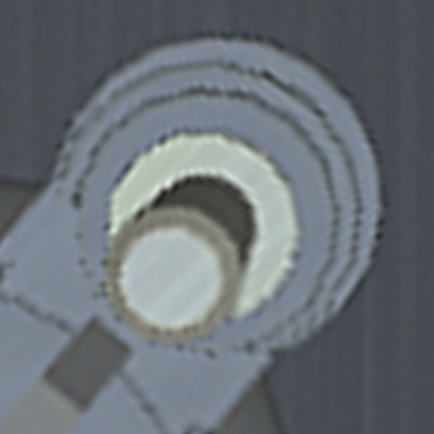

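View pics/rs1z.png

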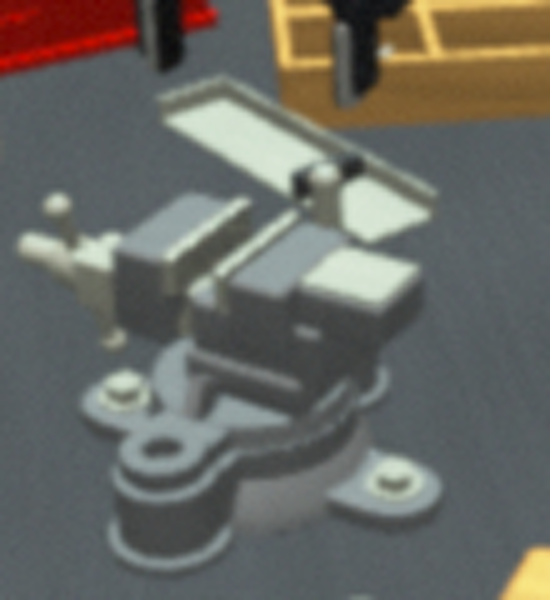

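```bash
python3 - <<'E'
from h import *
robot.close(20)
c=[.5860,.1019]
robot.line_to([*c,.165],v=.2); robot.sleep(.15); F0=F(4)
print(robot.line_to([*c,.1455],v=.05,f_stop=4),robot.current_eef_pos())
z=robot.current_eef_pos()[2]
for i in range(12):
    z-=.0005
    robot.line_to([*c,z],v=.02,f_stop=8); f=F(2)-F0; q=robot.current_eef_pos(); print(round(z*1e3,2),q.round(5),f.round(2))
    if f[2]>13: break
print(robot.current_time())
E
```

```text
True [0.58547028 0.10165564 0.1440104 ]
143.51 [0.58637 0.10195 0.14392] [-0.58  0.11  5.89]
143.01 [0.58666 0.10199 0.14383] [-0.27 -0.46  7.47]
142.51 [0.58697 0.10207 0.14375] [-0.24 -0.24  9.14]
142.01 [0.58726 0.10211 0.14364] [-0.16  0.81 11.  ]
141.51 [0.58753 0.10218 0.14351] [ 0.56 -0.03 11.91]
141.01 [0.58779 0.10225 0.14338] [-0.74  0.09 13.75]
29.4833
```

```bash
python3 - <<'E'
from h import *
q=robot.current_eef_pos()
robot.line_to([.586,.1019,.17],v=.15)
robot.gripper_open()
R=ori(-35.5); p=q[:2]-.055*R[:2,0]; robot.line_to([*p,.20],v=.25); robot.sleep(.2)
save('wrist','r2'); print(robot.current_time())
a=ortho('r2',.555,.62,.07,.135,.0615,.0002); b=ortho('r2',.555,.62,.07,.135,.127,.0002)
cv2.imwrite('pics/r2o.png',cv2.resize(np.hstack([a,b]),None,fx=1.2,fy=1.2)[:,:,::-1])
C=wcloud('r2');c=(.5858,.1018); d=np.hypot(C[...,0]-c[0],C[...,1]-c[1]); z=C[...,2]
cap=z[(d<.006)&(z>.12)]; print('cap',np.median(cap)); capm=(z>.122)&(d<.02)&(z<.132); print(C[capm].mean(0))
m=(d<.0145)&(z>.057)&(z<.067); print('collar',np.median(z[m]))
m=(d<.0195)&(d>.0155)&(z>.048)&(z<.056); print('ref',np.median(z[m]))
m=(d<.0195)&(z>.0575)&(z<.067); P=C[m]; print('collar pts',P.min(0),P.max(0))
E
```

```text
31.2583
cap 0.12729451363265953
[0.58842457 0.10245686 0.12646161]
collar 0.06224824598032953
ref 0.05283621398103063
collar pts [0.57256027 0.08967386 0.05785761] [0.60008013 0.11547662 0.06612307]
```

View pics/r2o.png

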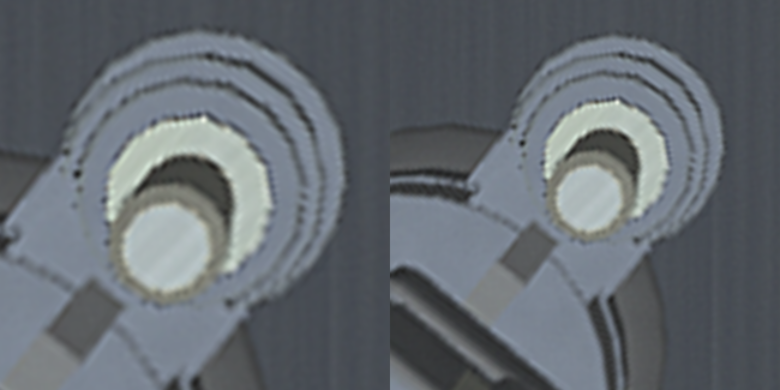

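```bash
python3 - <<'E'
from h import *
c=L0+.0062*T+.0006*e
robot.line_to([*c,.18],v=.25); robot.line_to([*c,.0935],v=.12,f_stop=8); robot.sleep(.1)
F0=F(4); print(F0,robot.current_eef_pos())
robot.close(40); f=F(3)-F0; print('closed',robot.current_opening(),robot.current_eef_pos(),f)
def st(s,r,z,yaw=-35.5):
    a=robot.line_to([*(L0+s*T+r*e),z],v=.02,ori=ori(yaw),f_stop=7); f=F(2)-F0;q=robot.current_eef_pos()
    print(a,s,r,yaw,np.round(loc(q),2),round(q[2]*1e3,2),'fT %.1f fe %.1f fz %.1f'%(f[:2]@T,f[:2]@e,f[2]),round(robot.current_time(),2)); return f
z=robot.current_eef_pos()[2]
for i,y in enumerate([-35.5,-30,-41,-30,-41,-35.5]):
    z-=.0004
    f=st(.0062,.0006,z,y)
    if np.linalg.norm(f)>14: break
E
```

```text
[-0.06872069  0.38917698  0.15209269] [0.58721412 0.10241516 0.0945255 ]
closed 0.014615776903832546 [0.58661807 0.1022973  0.09359244] [-0.38713204 -0.24745892  0.94648722]
False 0.0062 0.0006 -35.5 [6.21 0.6 ] 93.52 fT -1.1 fe -2.2 fz 4.6 33.66
False 0.0062 0.0006 -30 [6.26 0.57] 93.27 fT -2.0 fe -2.2 fz 6.5 33.94
False 0.0062 0.0006 -41 [6.25 0.58] 93.21 fT -2.4 fe -3.9 fz 9.2 34.32
False 0.0062 0.0006 -30 [6.31 0.65] 93.21 fT -3.5 fe -4.7 fz 11.9 34.69
False 0.0062 0.0006 -41 [6.33 0.64] 93.13 fT -3.4 fe -5.3 fz 14.8 35.07
```

```bash
python3 - <<'E'
from h import *
robot.line_to([*(L0+.0062*T+.0003*e),.0934],v=.02,ori=ori(-38)); print(F(2),robot.current_eef_pos())
robot.gripper_open(); q=robot.current_eef_pos()
robot.line_to([q[0],q[1],.17],v=.25)
R=ori(-35.5); p=q[:2]-.055*R[:2,0]; robot.line_to([*p,.20],v=.25,ori=R); robot.sleep(.15)
save('wrist','r3'); print(robot.current_time())
C=wcloud('r3');c=(.5865,.102); d=np.hypot(C[...,0]-c[0],C[...,1]-c[1]); z=C[...,2]
cap=z[(d<.006)&(z>.12)]; print('cap',np.median(cap)); capm=(z>.122)&(d<.02)&(z<.132); print(C[capm].mean(0))
m=(d<.0145)&(z>.057)&(z<.067); print('collar',np.median(z[m]))
m=(d<.0195)&(d>.0155)&(z>.048)&(z<.056); print('ref',np.median(z[m]))
a=ortho('r3',.555,.62,.07,.135,.0605,.0002); b=ortho('r3',.555,.62,.07,.135,.1265,.0002)
cv2.imwrite('pics/r3o.png',cv2.resize(np.hstack([a,b]),None,fx=1.2,fy=1.2)[:,:,::-1])
o=ortho('r3',.47,.53,-.045,.015,.052,.0002); o2=ortho('r3',.47,.53,-.045,.015,.04,.0002)
cv2.imwrite('pics/r3r.png',cv2.resize(np.hstack([o,o2]),None,fx=1.2,fy=1.2)[:,:,::-1])
E
```

```text
[-1.05520091  0.6509459   3.09130604] [0.58649541 0.10220814 0.09347572]
37.0917
cap 0.12729940606615334
[0.58708348 0.10267294 0.1262895 ]
collar 0.06207480579001
ref 0.052917773870303594
```

View pics/r3o.png

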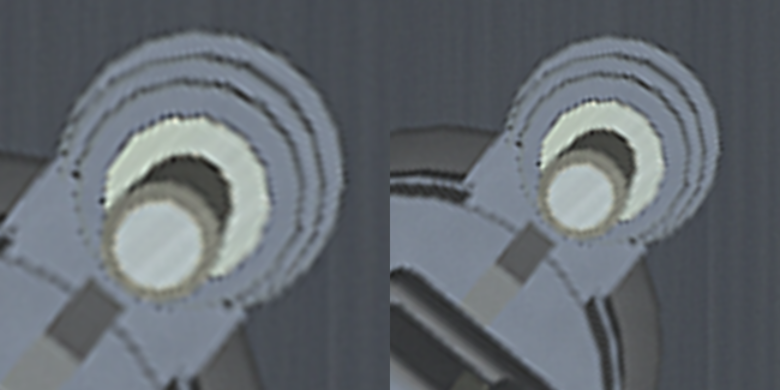

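View pics/r3r.png

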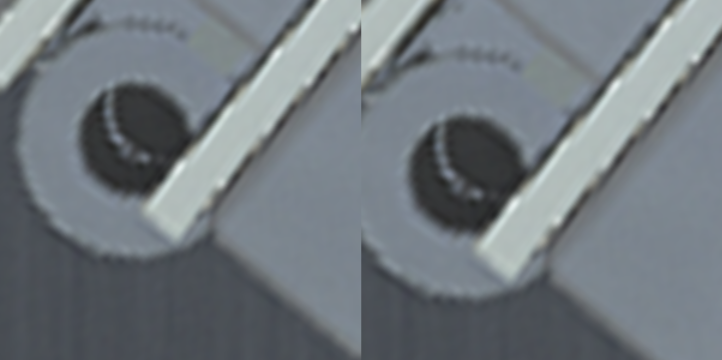

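```bash
python3 - <<'E'
from h import *
robot.close(20)
c=[.5868,.1024]
robot.line_to([*c,.160],v=.25); robot.sleep(.1); F0=F(4)
print(robot.line_to([*c,.1445],v=.06,f_stop=4),robot.current_eef_pos())
z=.1440
for i in range(6):
    z-=.0005
    robot.line_to([*c,z],v=.03,f_stop=8); f=F(2)-F0; q=robot.current_eef_pos(); print(round(z*1e3,2),q.round(5),f.round(2))
    if f[2]>7: break
print(robot.current_time())
E
```

```text
True [0.58645548 0.10172933 0.14317666]
143.5 [0.58666 0.10234 0.14321] [-0.54  0.09  1.74]
143.0 [0.58686 0.10239 0.14317] [-0.29  0.04  4.2 ]
142.5 [0.58704 0.10239 0.14313] [-1.29 -0.24  7.6 ]
39.65
```

```bash
python3 - <<'E'
from h import *
q=robot.current_eef_pos()
robot.line_to([q[0],q[1],.20],v=.25); robot.gripper_open()
R=ori(4.3); p=[.5493,-.2200]
robot.reach(p+[.19],R); robot.line_to(p+[.0905],v=.15,f_stop=8); robot.sleep(.1)
print(robot.current_eef_pos(),robot.current_time()); robot.close(60); g=robot.current_eef_pos(); print(g,robot.current_opening())
robot.line_to([g[0],g[1],.225],v=.2); print(robot.current_opening())
c=(.4929,-.0079)
robot.reach([*c,.225],ori(-40.4)); robot.line_to([*c,.150],v=.15); robot.sleep(.2)
q=robot.current_eef_pos(); print(q,robot.current_time()); save('wrist','p0'); save('side','ps0')
u0,v0=180,130
S=5;im=cv2.resize(cv2.imread('pics/p0.png')[v0:v0+110,u0:u0+150],None,fx=S,fy=S,interpolation=cv2.INTER_CUBIC)
def dr(P,col):
    w=(proj('p0',P)-[u0-.5,v0-.5])*S; cv2.polylines(im,[w.round().astype(np.int32)],False,col,1)
zc=q[2]-(g[2]-.06)
dr(circ(c,.009,.052),(255,0,255)); dr(circ(c,.009,.040),(255,255,0)); dr(circ(q,.004,zc-.05),(0,255,0)); dr(circ(q,.008,zc-.038),(0,255,0)); dr(circ(q,.014,zc),(0,0,255)); dr(circ(q,.014,zc+.006),(0,0,255))
cv2.imwrite('pics/p0z.png',im)
E
```

```text
[ 0.55024779 -0.22017829  0.09190227] 42.9667
[ 0.5494544  -0.22002835  0.09077902] 0.02025195665986432
0.020641641083695875
[ 0.49369788 -0.00796228  0.15114244] 46.3417
```

View pics/p0z.png

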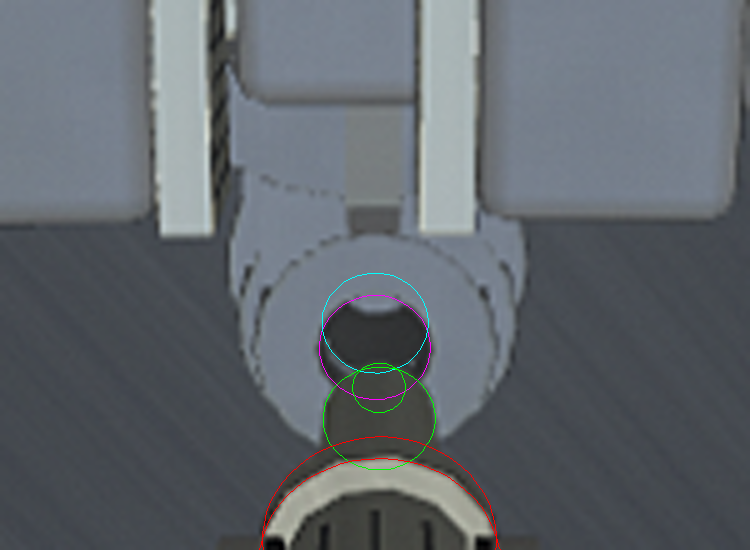

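```bash
cat > pin.py <<'E'
from h import *
import sys
def run(c,zs,fmax=9,K=.00012,v=.03):
    F0=np.load('F0p.npy'); c=np.array(c,float)
    for z in zs:
        st=robot.line_to([*c,z],v=v,f_stop=5); f=F(2)-F0; q=robot.current_eef_pos()
        print(st,c.round(5),round(z*1e3,1),q.round(5),f.round(2),round(robot.current_time(),2))
        if np.linalg.norm(f)>fmax: print('STOP');break
        d=f[:2]*K; n=np.hypot(*f[:2])
        if n>1: c=c+np.clip(d*(n-1)/n*1.,-.0004,.0004)
    return c
E
python3 - <<'E'
from pin import *
np.save('F0p.npy',F(4)); print(np.load('F0p.npy'))
run((.4928,-.0079),[.135,.129,.125,.121,.118,.115,.112,.109,.106])
E
```

```text
[ 0.72190972 -0.03837721 -2.12515645]
False [ 0.4928 -0.0079] 135.0 [ 0.49286 -0.0079   0.13504] [-0.8  -0.62  0.12] 47.19
False [ 0.4928 -0.0079] 129.0 [ 0.49269 -0.0079   0.12885] [-0.99 -0.45 -0.15] 47.58
False [ 0.49279 -0.0079 ] 125.0 [ 0.4927  -0.00789  0.12486] [ 0.14 -0.44 -0.1 ] 47.89
False [ 0.49279 -0.0079 ] 121.0 [ 0.49265 -0.00788  0.12081] [-0.5  0.8 -0.8] 48.21
False [ 0.49279 -0.0079 ] 118.0 [ 0.49271 -0.00789  0.11787] [-0.85 -0.36  0.2 ] 48.49
False [ 0.49279 -0.0079 ] 115.0 [ 0.49269 -0.00788  0.11484] [-0.47  0.02 -0.32] 48.77
False [ 0.49279 -0.0079 ] 112.0 [ 0.49272 -0.00787  0.11186] [-0.78  0.53 -0.53] 49.06
False [ 0.49279 -0.0079 ] 109.0 [ 0.49271 -0.00788  0.10885] [-0.8  -0.02 -0.29] 49.34
False [ 0.49279 -0.0079 ] 106.0 [ 0.49272 -0.00788  0.10585] [-1.41 -0.16  0.16] 49.62
```

No contact so far, so the pin is running cleanly through both holes. I'll continue to home.

```bash
python3 - <<'E'
from pin import *
run((.49279,-.0079),[.1,.094,.089,.086,.0845,.0838,.0832,.0828,.0824,.0820],fmax=6.5)
E
```

```text
False [ 0.49279 -0.0079 ] 100.0 [ 0.49276 -0.00789  0.09983] [-0.64 -0.53 -0.66] 50.01
False [ 0.49279 -0.0079 ] 94.0 [ 0.49279 -0.00797  0.09389] [-1.17 -0.59 -0.39] 50.39
False [ 0.49276 -0.00792] 89.0 [ 0.49275 -0.00797  0.08885] [-0.98 -0.66 -1.26] 50.74
False [ 0.49274 -0.00793] 86.0 [ 0.49271 -0.008    0.08587] [-0.69 -1.05 -1.64] 51.02
False [ 0.49272 -0.00795] 84.5 [ 0.49271 -0.00797  0.08442] [-0.15 -1.28 -0.97] 51.31
False [ 0.49272 -0.00799] 83.8 [ 0.4928  -0.008    0.08384] [-1.69 -1.21 -0.72] 51.59
False [ 0.49261 -0.00806] 83.2 [ 0.49269 -0.00805  0.08321] [-0.77 -1.53 -0.3 ] 51.88
False [ 0.49257 -0.00814] 82.8 [ 0.49268 -0.00807  0.08284] [-0.22 -1.03 -0.41] 52.16
False [ 0.49257 -0.00815] 82.4 [ 0.49271 -0.00808  0.08273] [-2.38 -1.34  5.22] 52.44
False [ 0.49239 -0.00825] 82.0 [ 0.49273 -0.00811  0.08269] [-3.01 -1.59  9.4 ] 52.73
STOP
```

```bash
python3 - <<'E'
from h import *
robot.line_to([.4927,-.0080,.0829],v=.02); robot.gripper_open(); robot.sleep(.1)
q=robot.current_eef_pos(); robot.line_to([q[0],q[1],.19],v=.2)
robot.line_to([.535,-.05,.235],v=.25); robot.sleep(.2)
save('wrist','f0'); save('side','fs0'); print(robot.current_time(),robot.current_contact_force(),robot.current_opening())
C=wcloud('f0'); z=C[...,2]
for n,c,h in (('drift',(.5866,.1022),74),('pin',(.4928,-.0080),58)):
    d=np.hypot(C[...,0]-c[0],C[...,1]-c[1]); cap=C[(d<.012)&(z>.1)]; ref=z[(d<.0195)&(d>.0155)&(z>.048)&(z<.056)]
    print(n,'cap',len(cap),np.median(cap,0) if len(cap) else '','ref',np.median(ref),'expected',h)
E
```

```text
55.1583 [ 0.78049875  0.47822421 -0.36440554] 0.08543411636699404
drift cap 403 [0.58632351 0.09819313 0.1246407 ] ref 0.05277231588395073 expected 74
pin cap 5555 [ 0.49366157 -0.00460853  0.29046659] ref 0.05284390647154067 expected 58
```

View pics/f0.png

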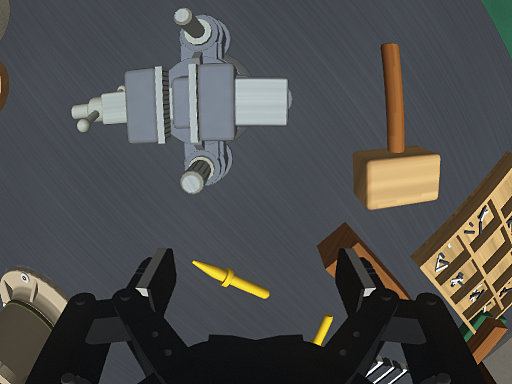

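View pics/fs0.png

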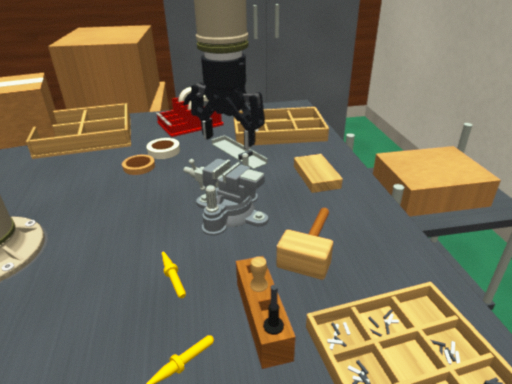

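```bash
python3 - <<'E'
from h import *
C=wcloud('f0')
for n,u,v in (('drift',182,17),('pin',192,183)): print(n,np.median(C[v-3:v+4,u-3:u+4].reshape(-1,3),0))
robot.sign_off(); print(robot.current_time())
E
```

```text
drift [0.5857045  0.10013324 0.12688554]
pin [ 0.49431865 -0.00805948  0.11097409]
the job is handed in; nothing more can be done
the job is handed in; nothing more can be done
```

The drift is standing in the left ear and the lock pin in the right ear. Both are released, and I handed the job in at about 55 s.

**Drift:** I fed it down through the left ear in small force-checked steps, and it drew the vise about 6 mm clockwise. Its collar first stopped about 1 mm short, and the first release left it there. I pressed lightly on its cap, then regripped it upright and gave a small twist while pressing down. The vertical force reached about 15 N at most.

**Lock pin:** It slid through the right ear and the base with almost no force. The collar touched at the expected height, and the peak force there was about 10 N.

**Last checks:**

| | Measured above the ear top | Expected |
|---|---|---|
| Drift cap | about 74.1 mm | 74 mm |
| Lock pin cap | about 58.1 mm | 58 mm |

- **Drift seating:** The checks disagreed slightly. An earlier wrist-depth reading put the collar up to 0.45 mm above the ear, while touching the cap with the closed fingers gave about 0.2 mm. I took that as seated, within measuring error.
- **Other tools:** In the final side picture the punch, bodkin, mallet and planer appear unmoved, and the gripper was clear of everything.

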